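Open the vacuum pump's filter cover

ROBOT

A 7-joint arm with a two-finger parallel gripper is mounted at the origin on the work surface; the furniture and walls round the work are solid. World frame = base frame: x ahead of the robot, y to its left, z up, the work surface at z = 0. Lengths are in m, angles in rad, forces in N, time in s.
With the tool pointing down it reaches from about 0.425 to 0.95 m from the base axis. Payload 4.7 kg.
Tool frame: the origin (TCP) lies at the very end of the fingers, on their centre line; the grasp point (between the pads) lies 19 mm behind it (arm.pinch_z is the z of the grasp point in the tool frame, in m); z points along the fingers, y is the line along which they close (so a half turn about z gives the same grasp; the last joint's range is limited). The gripper opens to 85 mm and grips with 20 to 120 N. Pads are 22 mm wide; open, the fingers measure 114 mm over their backs; the gripper's body (76 mm by 85 mm) begins 54 mm behind the grasp point. The pads swing forward as they close: fully open they stand 13 mm farther back than shut.
Start: joints at [1.189, 0.469, -0.049, 1.532, 0.024, 1.141, -0.082], TCP at [0.233, -0.633, 0.231] pointing down, gripper open.
Joint ranges: [-2.59, 2.59], [-0.33, 1.99], [-1.39, 1.29], [0.1, 2.45], [-1.04, 4.18], [0.21, 1.99], [-2.66, 2.66]. Speed limits (rad/s): [2.57, 2.57, 3.14, 3.14, 3.14, 3.14, 3.14].

INTERFACE

Orientations are given as a unit quaternion [x, y, z, w].
In Python, from station import state, grab_frame, camera_info, ticket, arm gives the robot as it stands.
- The arm moves only by the tool drive_tool, never from a script. Its argument "rows" is one flat list of numbers, 7 for each row, row after row: the closure, from -1 (fully open) to 1 (shut), so that 0 is half open, then the shift along the tool's x, y, z scaled (see below), then the turn, a rotation vector about the tool's x, y, z scaled (see below). In form: [hand, x, y, z, wx, wy, wz, hand, x, y, z, wx, wy, wz, ...]. A call has 1 to 5 rows; each row is the pose to reach, as a shift and turn from the pose commanded when the call began, along the tool's axes at that moment; what a row does not reach only later rows make up. The controller multiplies each number of a shift by 100 mm and each number of a turn by 45 degrees. A row lasts 1/8 s, in which the tool goes at most 62.5 mm and 10.7 degrees, less where a joint would pass 70% of its speed; a pose out of reach is approached as far as the arm can. A call with a number of a shift or a turn outside -1 to 1 is refused whole. A call with a gripper value outside its range is refused whole. The fingers move at their own pace and stop on an object; the grip force is fixed at half the most. Time passes only in rows, so rows that repeat a pose let the fingers close. It gives the time, the measured TCP pose, the force, the opening and the grip force at its end, in the units of the state.
- state(): the state, without advancing time (a new reading comes with each control period).
- grab_frame(name): name is "scene" or "top"; returns the picture (400x640x3 uint8, blue, green, red); there is no depth.
- camera_info(name): a dict with "K" (3x3 intrinsics, pixels), "origin" and "orientation" of the camera in the world. Camera axes: x right, y up, looking along -z (the intrinsics and any distortion apply to the point x, -y, -z); pixel columns grow to the right and rows downward; lengths in m; the calibration is good to about 2 mm. A picture is of the moment at which its call begins. camera_info takes no time and is no camera call.
- ticket.hand_in(): hands the job in; it is judged then, once.
The state is a dict: "clock": time; "q": joint angles; "qvel": joint speeds; "joint_torque": joint torques, N m; "tool_pos": TCP position; "tcp_rot": TCP orientation; "force": force on the tool from outside, world axes, zero at the start; "wrist_torque": the same for the moment, N m; "gripper_width": finger opening in m; "grasp_force": force on a finger pad.
Only numpy, scipy, OpenCV 4.12 (cv2) and the standard library are available. Lean on these libraries where they do the work, as an engineer would, in place of code of your own. Each camera call takes 0.05 s, during which the arm holds its last target. There are 200 camera calls.

TASK

Open the bench vacuum pump for a filter change: press the orange snap tab in (down) until it lets the grey filter cover go and the cover jumps forward, then push the cover by its blue thumb wedge along the deck until it is wholly clear of the filter opening, and leave it lying flat on the pump's deck with the tab sprung back up. Use the fingertips only: do not lift the cover, and leave the spare filter, the dish, the vial and the other things round the pump where they stand.

Things in the scene. Friction and masses are not known exactly. Their poses are not given: they have to be found in the camera images.
- pump: bench vacuum pump, fixed: white and grey case 140 (x) x 305 (y, from -145 to +160) x 85 mm high; origin on the bench under it, z up. Its top is a flat deck at z = 85 mm. The +y part has the filter opening, shut by the cover; the -y part is free deck with low kerbs (5 mm) at both sides. The released cover is driven about 13 mm towards -y by two spring pins behind it
- filter_mouth (a point): centre of the pump's filter opening (70 mm x 66 mm along the pump's x and y), at deck height, at y = 35 mm of the pump; axes as the pump's. Aluminium rails on both sides (pump y = -12 to +82 mm, inner edges at x = +-43 mm, tops 13.5 mm above the deck) hold the cover down: until it has left them it can only slide towards -y
- deck_stop (a point): middle of the inner foot of the low stop (6 mm high, across the deck) at the free end of the deck, at y = -134 mm of the pump, deck height; the cover's plate meets it after a slide of 124 mm
- snap_tab (a joint): snap tab, rad: 0 is up and locked, 0.16 fully pressed in; its tooth lets the cover go at about 0.09. Pivots on a pin along the pump's x at y = 150 mm, 5 mm above the deck, and springs back up when let go. Takes about 3 to 9 N on the pad
- tab_pad (a point): centre of the top of the snap tab's ribbed orange pad, 36 mm (x) x 24 mm (y), at x = 0, y = 116 mm of the pump, 9 mm above the deck when up; axes (tab up) as the pump's. Pressing it about 3 mm down frees the cover, 5 mm is the end of its travel. Black spring housings (10 mm high) stand on both sides at x = +-26 to +-43 mm, y = 96 to 114 mm
- cover: loose grey filter cover, about 0.15 kg: plate 96 (x) x 90 (y) x 8 mm and, at its +y end, a tongue 22 mm long that the tab's tooth catches; origin at the centre of the plate's underside; axes as the pump's. Shut, its origin is at x = 0, y = 35 mm of the pump, on the deck. Tongue and all, it is clear of the opening when it has slid 101 mm towards the pump's -y
- thumb_face (a point): centre of the upright face (56 mm along x, 17 mm high, facing +y) of the cover's blue thumb wedge, by which the cover is pushed towards -y; at x = 0, y = 30 mm, 18 mm above the cover's underside. The wedge stands 8 to 25 mm above that underside and slopes down towards -y; axes as the cover's
- spare_filter: spare pleated filter in a blue frame, 62 x 58 x 21 mm, loose, in front of the pump; origin under its centre; to be left alone
- vial: amber vial with black cap, 21 mm dia x 50 mm, loose, in front of the pump; origin under its centre; to be left alone
- petri: petri dish, 62 mm dia x 15 mm, loose, in front of the pump; origin under its centre; to be left alone. It lies on the side towards the orbital shaker, the fixed grey tray at the robot's left whose walls stand 350 mm above the bench and may surround the gripper at the start: rise straight up, clear of them, before crossing
- beaker: beaker 68 mm dia x 75 mm, loose, behind the pump; origin under its centre; to be left alone
- tube: conical tube with blue cap, 34 mm dia x 108 mm, loose, behind the pump; origin under its centre; to be left alone
- dropper: amber dropper bottle, 33 mm dia x 104 mm, loose, behind the pump; origin under its centre; to be left alone
Things that resemble listed ones, but are neither listed nor needed, are in the scene too. What is shaped like the cover but black is not meant.

How it is judged:
On the way, in this order (a step that is already met when the one before it is completed fails the run):
1. the snap tab is pressed in with the fingers (value of joint snap_tab above 0.085 rad and contact force between the fingers and pump above 0.5 N), for 0.02 s.
2. the cover is off its seat, clear of the filter opening, flat on the deck (y of cover in the frame of pump between -0.1 and -0.066 m and z of cover in the frame of pump between 0.079 and 0.091 m and angle between cover's own z axis and vertical below 0.08 rad), for 0.2 s.
At the end, for the whole second after the job is handed in: the cover lies at rest, flat (within 0.08 rad) and square (within 0.12 rad) on the pump's deck (underside within 6 mm of it), slid at least 101 mm from where it was shut so that the filter opening is wholly clear; the snap tab has sprung back up (under 0.03 rad) (all of step 2 and angle between the y axis of cover and the y axis of pump, either way round below 0.12 rad and value of joint snap_tab below 0.03 rad and linear speed of cover below 0.02 m/s); the robot touches nothing.
It fails at once if the cover is lifted more than 15 mm off the deck (z of cover in the frame of pump above 0.1 m).
It fails at once if the cover is tipped up (angle between cover's own z axis and vertical above 0.3 rad).
It fails at once if the spare filter or any of the glassware and bottles round the pump is moved by more than 20 mm (distance of any of spare_filter, vial, petri, beaker, tube, dropper from where it was at the start of the episode above 0.02 m).
It fails at once if one of them is knocked over (angle between any of spare_filter, vial, petri, beaker, tube, dropper's own z axis and vertical above 0.5 rad).
It also fails if it takes over 45 s, if anything falls off the work surface, if the arm or the gripper's body presses on something with over 40 N, if the wrist force passes 120 N, or if a joint passes its speed limit or range.

## Working session

There is one attempt and no reset: what is moved stays moved. The work goes in short steps, Python scripts to look and compute and a tool call to move; the robot and the scene stay as the last step left them, time stands still between calls to the robot, and variables do not carry over. Pictures are saved under pics/ and viewed, at most 10 in all, crops included, and the job is handed in when it is done.

Besides the shell and the picture viewer there is one more tool, called after "Request:" by a JSON object that holds its "method" and its "body", one argument or row to a line. drive_tool: Moves the arm, as the interface text tells. Shifts and turns lie within -1 to 1; 1 stands for 100 mm of shift or 45 degrees of turn. Its arguments: {"type":"object","properties":{"rows":{"type":"array","items":{"type":"number","minimum":-1,"maximum":1}}},"required":["rows"]}

```bash
mkdir -p pics
python3 - <<'E'
from station import *
import cv2
for n in("scene","top"):
    cv2.imwrite(f"pics/{n}0.png",grab_frame(n)); c=camera_info(n); print(n,c)
s=state();print({k:s[k] for k in("clock","tool_pos","tcp_rot","gripper_width","force")}); print(arm, getattr(arm,'pinch_z',None))
E
```

```text
scene {'K': array([[379.07884735,   0.        , 321.89111645],
       [  0.        , 379.07884735, 193.41173508],
       [  0.        ,   0.        ,   1.        ]]), 'origin': array([ 0.20699403, -0.2966832 ,  0.6036331 ]), 'orientation': array([ 0.42516449, -0.11838761, -0.24324184,  0.86374356])}
top {'K': array([[388.59231481,   0.        , 325.3652541 ],
       [  0.        , 388.59231481, 204.44802517],
       [  0.        ,   0.        ,   1.        ]]), 'origin': array([0.43791952, 0.31724813, 0.98272879]), 'orientation': array([ 0.04514506, -0.05925959, -0.70086545,  0.70939258])}
{'clock': 0.1, 'tool_pos': array([ 0.23307646, -0.63291259,  0.23035855]), 'tcp_rot': array([ 9.84473580e-01,  1.75530525e-01, -1.96968017e-04, -8.75425850e-04]), 'gripper_width': 0.08530274868888353, 'force': array([-0.58391627,  0.45063972,  0.24385383])}
<Robot object at 0x7f2b9f5e7b60> -0.0187
```

View pics/scene0.png

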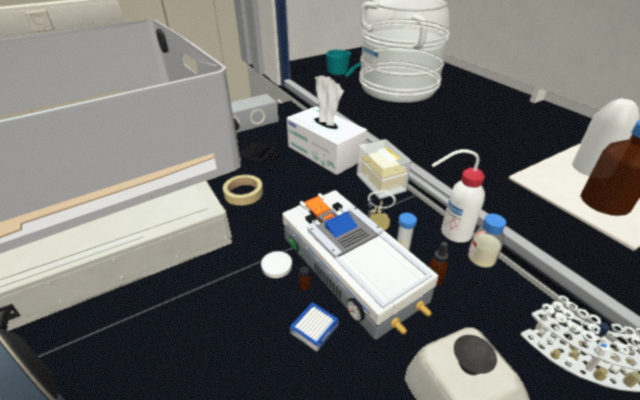

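View pics/top0.png

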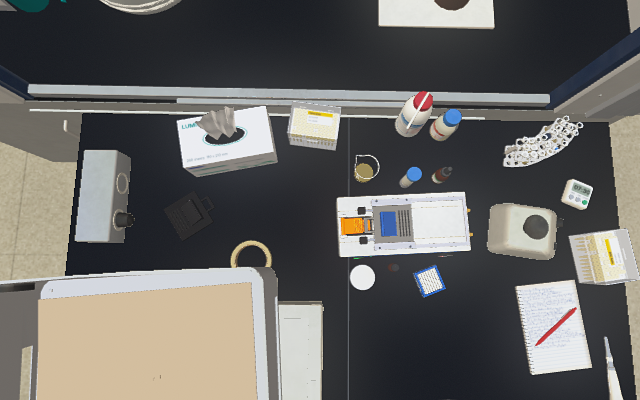

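The scene view shows the pump at about (360,265), with the orange tab at (318,207) and the blue wedge at (342,223). The top view shows the pump at (337–470, 193–257), tab at left (352,226), wedge (388,223). The pump's +y is near world +y (image left).

```bash
cat > h.py <<'E'
import numpy as np, cv2
from scipy.spatial.transform import Rotation as R
from station import *
def ray(n,u,v):
    c=camera_info(n);d=np.linalg.inv(c["K"])@[u,v,1]
    return c["origin"],R.from_quat(c["orientation"]).apply([d[0],-d[1],-d[2]])
def onz(n,u,v,z):
    o,d=ray(n,u,v);return o+d*(z-o[2])/d[2]
def proj(n,p):
    c=camera_info(n);q=R.from_quat(c["orientation"]).inv().apply(np.asarray(p)-c["origin"])
    w=c["K"]@[q[0],-q[1],-q[2]];return w[:2]/w[2]
def blob(im,lo,hi,box):
    h=cv2.inRange(cv2.cvtColor(im,cv2.COLOR_BGR2HSV),lo,hi);m=np.zeros_like(h);x0,y0,x1,y1=box;m[y0:y1,x0:x1]=h[y0:y1,x0:x1]
    n,l,s,c=cv2.connectedComponentsWithStats(m);i=1+np.argmax(s[1:,4]);return s[i],c[i],(l==i).astype('uint8')
E
python3 - <<'E'
from h import *
t=cv2.imread("pics/top0.png");s=cv2.imread("pics/scene0.png")
for n,im,b in(("top",t,(325,185,480,265)),("scene",s,(275,185,440,335))):
    for nm,lo,hi,z in(("orange",(5,140,120),(22,255,255),.094),("blue",(100,140,60),(125,255,255),.11)):
        st,c,m=blob(im,lo,hi,b);r=cv2.minAreaRect(cv2.findNonZero(m))
        print(n,nm,st,c,r,onz(n,*c,z).round(4), [onz(n,*p,z)[:2].round(4).tolist() for p in cv2.boxPoints(r)])
# white deck in top
st,c,m=blob(t,(0,0,150),(180,60,255),(325,185,480,265));
cn=max(cv2.findContours(m,0,2)[0],key=cv2.contourArea);r=cv2.minAreaRect(cn)
print(st,r,[onz("top",*p,.085)[:2].round(4).tolist() for p in cv2.boxPoints(r)])
cv2.imwrite("pics/c.png",np.hstack([cv2.resize(t[185:265,330:480],None,fx=5,fy=5,interpolation=2)[:, :750]]))
E
```

```text
top orange [341 218  23  17 354] [351.68644068 225.59322034] ((352.0, 226.0), (16.0, 22.0), 90.0) [0.5221 0.2392 0.094 ] [[0.5393, 0.2638], [0.5399, 0.213], [0.5031, 0.2132], [0.5025, 0.2636]]
top blue [380 212  17  24 361] [387.90027701 223.56786704] ((387.9314880371094, 223.5406036376953), (24.010255813598633, 15.033126831054688), 85.91438293457031) [0.5262 0.1585 0.11  ] [[0.5521, 0.1771], [0.555, 0.1429], [0.5006, 0.1399], [0.4978, 0.1738]]
scene orange [305 196  25  21 287] [316.75609756 205.55749129] ((316.5497741699219, 205.45477294921875), (22.13093376159668, 15.000601768493652), 47.72631072998047) [0.5192 0.2382 0.094 ] [[0.5008, 0.2623], [0.539, 0.2805], [0.5369, 0.2156], [0.5007, 0.2004]]
scene blue [326 212  31  25 462] [340.46753247 224.21645022] ((340.10003662109375, 224.20001220703125), (18.335756301879883, 27.72724151611328), 63.43495178222656) [0.5195 0.1488 0.11  ] [[0.4948, 0.1708], [0.557, 0.1764], [0.5427, 0.1279], [0.484, 0.1244]]
[ 337  192  134   65 6291] ((403.1085205078125, 223.66957092285156), (59.675453186035156, 131.48574829101562), 87.1375961303711) [[0.5893, 0.2753], [0.6094, -0.0356], [0.4693, -0.0364], [0.4509, 0.2676]]
```

View pics/c.png

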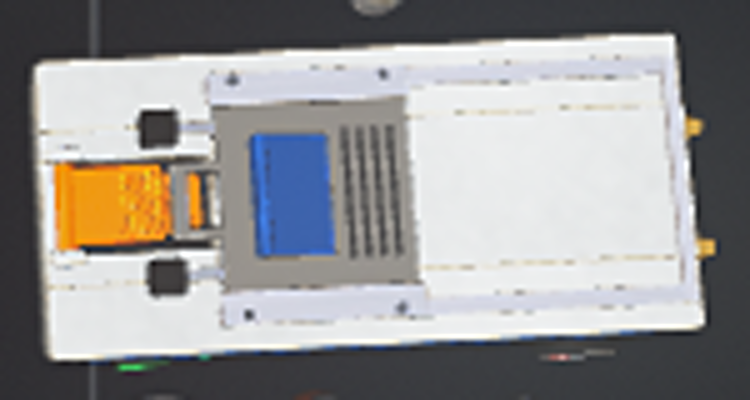

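Pump found: the deck rectangle measures 0.308 × 0.140 m as specified. The origin is about (0.530, 0.110) with yaw +3.6°, the pad at (0.523, 0.226) and the thumb face at (0.526, 0.175), which matches the blue edge. Setting out: up first, fingers shut.

Request:
{"method": "drive_tool", "body": {
  "rows": [1,0,0,-0.5,0,0,0,1,0,0,-1,0,0,0,1,0.5,0,-1,0,0,0,1,1,0,-1,0,0,0]
}}

```text
clock: 0.6
tool_pos: [0.3275, -0.5988, 0.3318]
tcp_rot: [0.985, 0.174, 0.0, 0.0]
force: [0.5, 0.1, -0.0]
gripper_width: 0.0124
grasp_force: 0.0
```

Request:
{"method": "drive_tool", "body": {
  "rows": [1,0.4,-0.4,-0.4,0,0,0,1,0.8,-0.8,-0.8,0,0,0,1,1,-1,-1,0,0,0]
}}

```text
clock: 0.98
tool_pos: [0.3877, -0.4682, 0.4326]
tcp_rot: [0.984, 0.176, 0.0, 0.0]
force: [1.5, -1.0, -0.6]
gripper_width: 0.0003
grasp_force: 0.0
```

Request:
{"method": "drive_tool", "body": {
  "rows": [1,0.4,-0.4,0,0,0,0,1,0.8,-0.8,0,0,0,0,1,1,-1,0,0,0,0]
}}

```text
clock: 1.35
tool_pos: [0.4472, -0.3383, 0.4313]
tcp_rot: [0.984, 0.178, 0.0, -0.0]
force: [-0.1, -0.0, -0.1]
gripper_width: 0.0001
grasp_force: 0.0
```

Request:
{"method": "drive_tool", "body": {
  "rows": [1,0.4,-0.4,0,0,0,0,1,0.8,-0.8,0,0,0,0,1,1,-1,0,0,0,0]
}}

```text
clock: 1.72
tool_pos: [0.506, -0.2098, 0.431]
tcp_rot: [0.984, 0.178, 0.0, -0.001]
force: [0.8, -0.3, -0.2]
gripper_width: 0.0002
grasp_force: 0.0
```

Request:
{"method": "drive_tool", "body": {
  "rows": [1,0.4,-0.4,0,0,0,0,1,0.8,-0.8,0,0,0,0,1,1,-1,0,0,0,0]
}}

```text
clock: 2.1
tool_pos: [0.5648, -0.0814, 0.4309]
tcp_rot: [0.984, 0.178, -0.0, -0.001]
force: [0.7, -0.2, 0.7]
gripper_width: -0.0001
grasp_force: 0.0
```

Request:
{"method": "drive_tool", "body": {
  "rows": [1,0.1,-0.25,0,0,0,-0.22,1,0.2,-0.5,0,0,0,-0.44,1,0.3,-0.75,0,0,0,-0.66,1,0.3,-1,0,0,0,-0.88,1,0.3,-1,0,0,0,-1]
}}

```text
clock: 2.72
tool_pos: [0.557, 0.0217, 0.4312]
tcp_rot: [0.84, 0.542, -0.0, -0.0]
force: [-0.6, -0.3, -0.0]
gripper_width: -0.0003
grasp_force: 0.0
```

Request:
{"method": "drive_tool", "body": {
  "rows": [1,0.3,-0.2,0.3,0,0,-0.22,1,0.6,-0.4,0.6,0,0,-0.44,1,1,-0.7,1,0,0,-0.63,1,1,-0.7,1,0,0,-0.63]
}}

```text
clock: 3.22
tool_pos: [0.5328, 0.1426, 0.3282]
tcp_rot: [0.682, 0.732, -0.002, -0.002]
force: [-1.3, -0.9, 0.5]
gripper_width: 0.0001
grasp_force: 0.0
```

```bash
cat > g.py <<'E'
from h import *
def rep(P):
    s=state();r=R.from_quat(s["tcp_rot"]);d=r.inv().apply(np.array(P)-s["tool_pos"])
    print(s["clock"],s["tool_pos"].round(4),"shift mm",(d*1000).round(1),"ytool deg",np.degrees(np.arctan2(*r.apply([0,1,0])[[1,0]])).round(2),"zt",r.apply([0,0,1]).round(4),"F",s["force"].round(1))
E
python3 -c "
from g import *
rep([.5229,.2261,.094])"
```

```text
3.225 [0.5328 0.1426 0.3282] shift mm [ 83.8  -2.4 234.3] ytool deg 4.04 zt [-6.7e-03  1.0e-04 -1.0e+00] F [-1.3 -0.9  0.5]
```

Request:
{"method": "drive_tool", "body": {
  "rows": [1,0.42,-0.02,0.5,0,0,0,1,0.84,-0.02,1,0,0,0,1,0.84,-0.02,1,0,0,0]
}}

```text
clock: 3.6
tool_pos: [0.5266, 0.224, 0.2281]
tcp_rot: [0.683, 0.73, -0.003, -0.002]
force: [-0.1, -0.5, -0.3]
gripper_width: 0.0
grasp_force: 0.0
```

Request:
{"method": "drive_tool", "body": {
  "rows": [1,0,0,0.5,0,0,0,1,0,0,1,0,0,0,1,0,0,1,0,0,0]
}}

```text
clock: 3.98
tool_pos: [0.5282, 0.2198, 0.129]
tcp_rot: [0.686, 0.728, -0.003, -0.001]
force: [0.4, 0.7, -0.5]
gripper_width: 0.0001
grasp_force: 0.0
```

```bash
python3 -c "
from g import *
rep([.5229,.2261,.094])
a=grab_frame('scene')[150:270,260:400];b=grab_frame('top')[170:270,320:420]
cv2.imwrite('pics/d.png',np.hstack([cv2.resize(a,(466,400),interpolation=2),cv2.resize(b,(330,400),interpolation=2)]))"
```

```text
3.975 [0.5282 0.2198 0.129 ] shift mm [ 6.7 -4.7 35. ] ytool deg 3.42 zt [-0.0054 -0.0037 -1.    ] F [ 0.4  0.7 -0.5]
```

View pics/d.png

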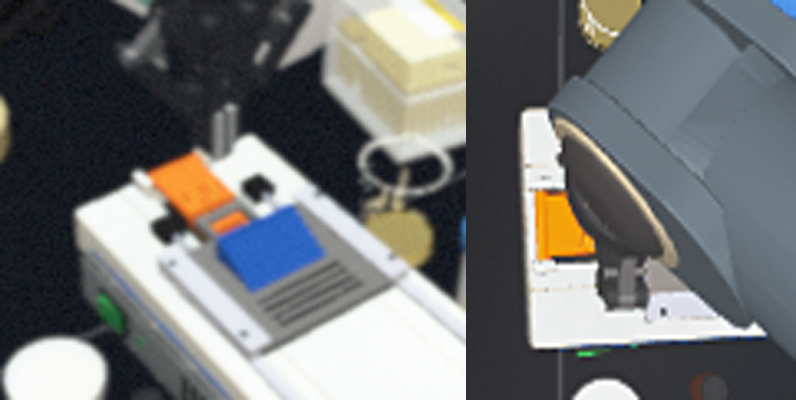

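The fingertips hang just above the tab (left crop, about (222,150)). I'll correct by 7 and −5 mm and descend.

Request:
{"method": "drive_tool", "body": {
  "rows": [1,0.07,-0.05,0.12,0,0,0,1,0.07,-0.05,0.24,0,0,0,1,0.07,-0.05,0.24,0,0,0]
}}

```text
clock: 4.45
tool_pos: [0.523, 0.2291, 0.1067]
tcp_rot: [0.685, 0.729, -0.001, -0.0]
force: [-0.3, -0.4, -0.6]
gripper_width: -0.0003
grasp_force: 0.0
```

```bash
python3 -c "
from g import *
print(proj('scene',[.528,.22,.129]))
rep([.5229,.2261,.094])
a=grab_frame('scene')[160:260,270:390]
cv2.imwrite('pics/e.png',cv2.resize(a,(720,600),interpolation=2))"
```

```text
[324.84016785 195.68228885]
4.45 [0.523  0.2291 0.1067] shift mm [-3.  -0.3 12.7] ytool deg 3.59 zt [-0.0012 -0.001  -1.    ] F [-0.3 -0.4 -0.6]
```

View pics/e.png

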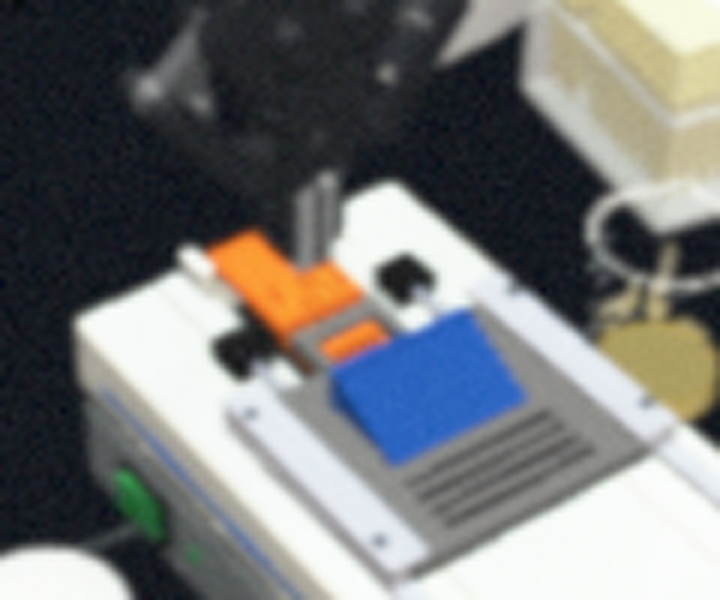

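Tips sit over the pad's rear half, about 13 mm above it. Shifting 3 mm forward and pressing.

Request:
{"method": "drive_tool", "body": {
  "rows": [1,-0.03,0,0.06,0,0,0,1,-0.03,0,0.12,0,0,0,1,-0.03,0,0.15,0,0,0,1,-0.03,0,0.165,0,0,0,1,-0.03,0,0.165,0,0,0]
}}

```text
clock: 5.12
tool_pos: [0.524, 0.2257, 0.0919]
tcp_rot: [0.685, 0.729, -0.001, 0.001]
force: [-2.5, -2.5, 9.9]
gripper_width: -0.0001
grasp_force: 4.9
```

```bash
python3 -c "
from g import *
rep([.5229,.2261,.094])
im=grab_frame('scene');st,c,m=blob(im,(100,140,60),(125,255,255),(275,185,440,335));print(st,c)"
```

```text
5.125 [0.524  0.2257 0.0919] shift mm [ 0.4 -1.1 -2.2] ytool deg 3.54 zt [ 5.0e-04 -1.9e-03 -1.0e+00] F [-2.5 -2.5  9.9]
[326 212  31  25 462] [340.48268398 224.20562771]
```

Request:
{"method": "drive_tool", "body": {
  "rows": [1,0,0,0.015,0,0,0,1,0,0,0.025,0,0,0,1,0,0,0.025,0,0,0]
}}

```text
clock: 5.55
tool_pos: [0.5241, 0.2257, 0.0894]
tcp_rot: [0.685, 0.729, -0.001, 0.001]
force: [-2.6, -3.6, 9.9]
gripper_width: 0.0001
grasp_force: 5.3
```

```bash
python3 -c "
from g import *
rep([.5229,.2261,.094])
im=grab_frame('scene');st,c,m=blob(im,(100,140,60),(125,255,255),(275,185,440,335));print(st,c)"
```

```text
5.55 [0.5241 0.2257 0.0894] shift mm [ 0.5 -1.1 -4.6] ytool deg 3.53 zt [ 5.e-04 -2.e-03 -1.e+00] F [-2.6 -3.6  9.9]
[329 215  32  26 469] [344.36673774 227.53518124]
```

The cover has jumped (the wedge moved by (+4,+3) px). Release the tab and move in behind the wedge.

Request:
{"method": "drive_tool", "body": {
  "rows": [1,0,0,-0.2,0,0,0,1,0,0,-0.4,0,0,0,1,-0.22,0,-0.4,0,0,0,1,-0.44,0,-0.4,0,0,0,1,-0.44,0,-0.4,0,0,0]
}}

```text
clock: 6.22
tool_pos: [0.5273, 0.1809, 0.1292]
tcp_rot: [0.686, 0.728, 0.0, 0.001]
force: [0.9, 0.2, 0.3]
gripper_width: -0.0002
grasp_force: 0.0
```

```bash
python3 -c "
from g import *
o=np.array([.5302,.1103]);y=np.array([-.0627,.998])
rep([*(o+.070*y),.100])
a=grab_frame('scene')[160:260,270:390]
cv2.imwrite('pics/f.png',cv2.resize(a,(720,600),interpolation=2))"
```

```text
6.225 [0.5273 0.1809 0.1292] shift mm [-0.7 -1.5 29.2] ytool deg 3.38 zt [ 1.2e-03 -7.0e-04 -1.0e+00] F [0.9 0.2 0.3]
```

View pics/f.png

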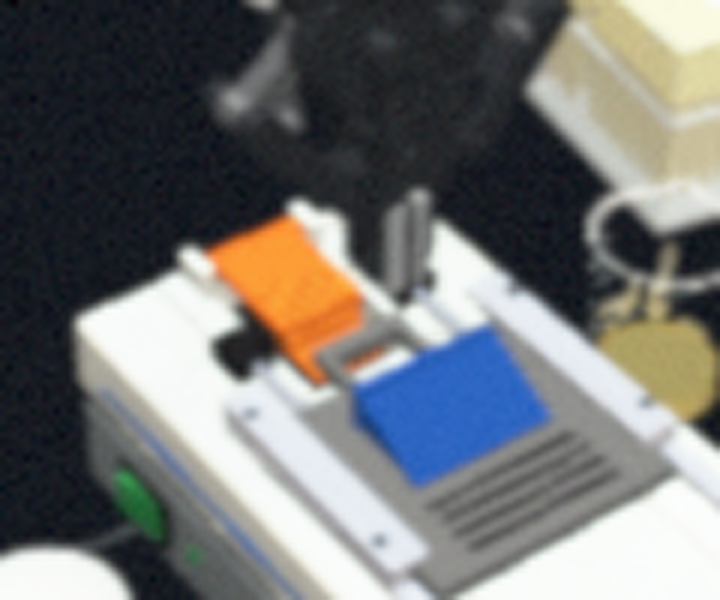

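The tab is back up and the cover is about 13 mm forward. The fingers are behind the wedge, above the tongue, so I'll descend.

Request:
{"method": "drive_tool", "body": {
  "rows": [1,0.01,-0.01,0.12,0,0,0,1,0.01,-0.01,0.24,0,0,0,1,0.01,-0.01,0.29,0,0,0,1,0.01,-0.01,0.29,0,0,0]
}}

```text
clock: 6.78
tool_pos: [0.525, 0.1837, 0.0985]
tcp_rot: [0.685, 0.729, -0.001, -0.0]
force: [-0.3, 1.1, 0.4]
gripper_width: 0.0002
grasp_force: 0.0
```

```bash
python3 -c "
from g import *
o=np.array([.5302,.1103]);y=np.array([-.0627,.998])
rep([*(o-.034*y),.100])
im=grab_frame('scene');st,c,m=blob(im,(100,140,60),(125,255,255),(275,185,440,335));print(st,c)"
```

```text
6.775 [0.525  0.1837 0.0985] shift mm [-107.6    0.6   -1.5] ytool deg 3.6 zt [-1.5e-03 -3.0e-04 -1.0e+00] F [-0.3  1.1  0.4]
[329 215  32  26 477] [344.29979036 227.28092243]
```

Request:
{"method": "drive_tool", "body": {
  "rows": [1,-0.12,0,-0.01,0,0,0,1,-0.24,0,-0.01,0,0,0,1,-0.36,0,-0.01,0,0,0,1,-0.48,0,-0.01,0,0,0,1,-0.6,0,-0.01,0,0,0]
}}

```text
clock: 7.45
tool_pos: [0.5295, 0.1232, 0.1007]
tcp_rot: [0.685, 0.729, 0.001, 0.0]
force: [-0.1, 3.1, 3.0]
gripper_width: -0.0003
grasp_force: 1.6
```

```bash
python3 -c "
from g import *
o=np.array([.5302,.1103]);y=np.array([-.0627,.998])
rep([*(o-.034*y),.100])
a=grab_frame('scene')[180:310,280:436]
cv2.imwrite('pics/g.png',cv2.resize(a,(720,600),interpolation=2))"
```

```text
7.45 [0.5295 0.1232 0.1007] shift mm [-46.9  -0.1   0.7] ytool deg 3.56 zt [ 1.e-03  8.e-04 -1.e+00] F [-0.1  3.1  3. ]
```

View pics/g.png

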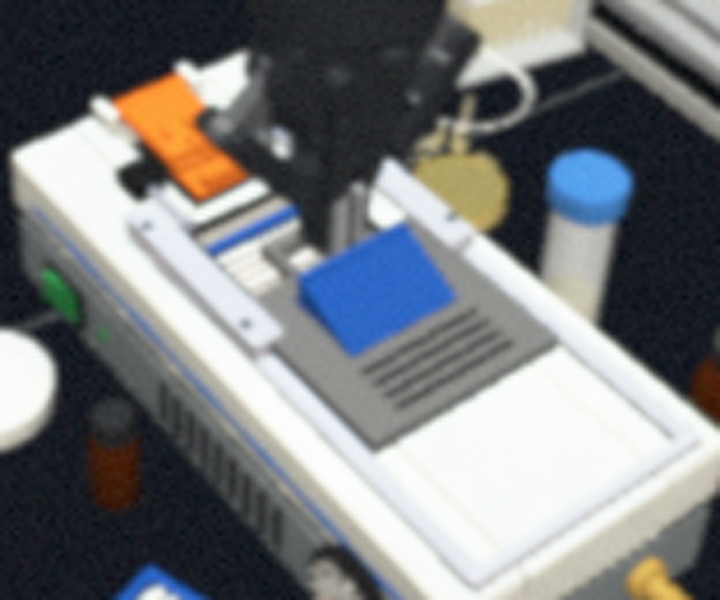

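The cover is sliding straight and square, with the filter exposed. Continue slowly.

Request:
{"method": "drive_tool", "body": {
  "rows": [1,-0.1,0,0,0,0,0,1,-0.2,0,0,0,0,0,1,-0.3,0,0,0,0,0,1,-0.4,0,0,0,0,0,1,-0.45,0,0,0,0,0]
}}

```text
clock: 8.12
tool_pos: [0.532, 0.0777, 0.1002]
tcp_rot: [0.685, 0.728, -0.0, 0.0]
force: [0.2, 2.4, 2.0]
gripper_width: -0.0002
grasp_force: 1.1
```

```bash
python3 -c "
from g import *
o=np.array([.5302,.1103]);y=np.array([-.0627,.998])
rep([*(o-.036*y),.100])
for n in('scene','top'):
    im=grab_frame(n);st,c,m=blob(im,(100,140,60),(125,255,255),(275,185,440,335) if n=='scene' else (325,185,480,265));print(n,st,c)
    if n=='scene':
        q=cv2.boxPoints(cv2.minAreaRect(cv2.findNonZero(m)))
        for p in q: 
            w=onz(n,*p,.110)[:2]-o;print(p,'pump x,y',(w@[y[1],-y[0]]).round(4),(w@y).round(4))
        a=im[190:320,300:456];cv2.imwrite('pics/h.png',cv2.resize(a,(720,600),interpolation=2))"
```

```text
8.125 [0.532  0.0777 0.1002] shift mm [-3.3  0.2  0.2] ytool deg 3.51 zt [-1.e-04 -4.e-04 -1.e+00] F [0.2 2.4 2. ]
scene [361 243  34  30 594] [376.86700337 257.26936027]
[358.32648 255.45503] pump x,y -0.0319 -0.0439
[383.71722 240.5193 ] pump x,y 0.0298 -0.0419
[394.79694 259.3548 ] pump x,y 0.0142 -0.0875
[369.4062  274.29053] pump x,y -0.0438 -0.0875
top [377 210  29  29 152] [391.50657895 223.18421053]
```

View pics/h.png

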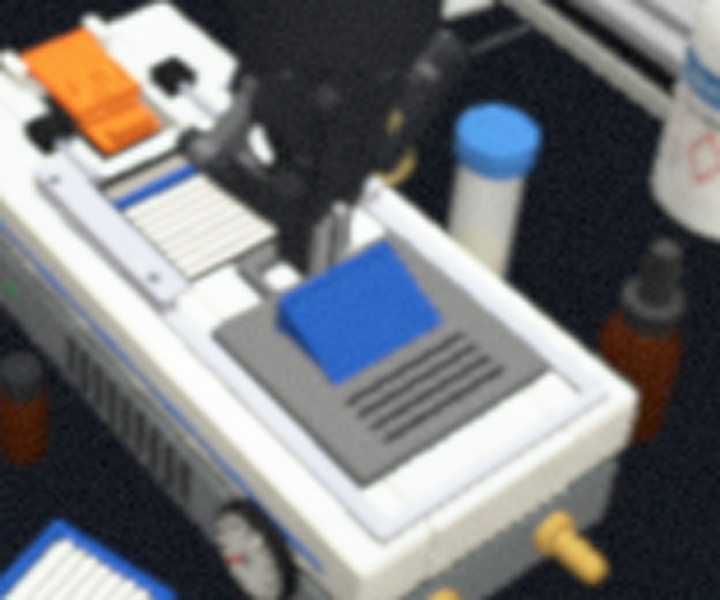

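The face is at pump y ≈ −43 mm, so the slide is about 108 mm. I'll add 6 mm of margin, then back off and rise.

Request:
{"method": "drive_tool", "body": {
  "rows": [1,-0.04,0,0,0,0,0,1,-0.06,0,0,0,0,0,1,-0.06,0,0,0,0,0]
}}

```text
clock: 8.6
tool_pos: [0.5322, 0.0721, 0.1001]
tcp_rot: [0.685, 0.729, -0.0, 0.0]
force: [-0.5, 0.5, 0.3]
gripper_width: -0.0002
grasp_force: 0.0
```

Request:
{"method": "drive_tool", "body": {
  "rows": [1,0.1,0,0,0,0,0,1,0.15,0,-0.1,0,0,0,1,0.15,0,-0.5,0,0,0,1,0.15,0,-1,0,0,0,1,0.15,0,-1,0,0,0]
}}

```text
clock: 9.22
tool_pos: [0.534, 0.0894, 0.2051]
tcp_rot: [0.684, 0.729, 0.004, 0.003]
force: [0.3, 0.5, -0.7]
gripper_width: 0.0
grasp_force: 0.0
```

Request:
{"method": "drive_tool", "body": {
  "rows": [1,0.3,0,-0.5,0,0,0,1,0.6,0,-1,0,0,0,1,0.6,0,-1,0,0,0]
}}

```text
clock: 9.6
tool_pos: [0.5285, 0.1522, 0.3045]
tcp_rot: [0.683, 0.731, 0.004, 0.002]
force: [-0.0, -0.3, -0.4]
gripper_width: -0.0001
grasp_force: 0.0
```

```bash
python3 -c "
from g import *
o=np.array([.5302,.1103]);y=np.array([-.0627,.998])
rep([0.5,0,.3])
im=grab_frame('scene');st,c,m=blob(im,(100,140,60),(125,255,255),(275,185,440,335));print(st,c)
for p in cv2.boxPoints(cv2.minAreaRect(cv2.findNonZero(m))): 
            w=onz('scene',*p,.110)[:2]-o;print(p,'pump x,y',(w@[y[1],-y[0]]).round(4),(w@y).round(4))
a=im[180:330,275:455];cv2.imwrite('pics/i.png',cv2.resize(a,(720,600),interpolation=2))"
```

```text
9.6 [0.5285 0.1522 0.3045] shift mm [-149.9  -38.8    3.8] ytool deg 3.89 zt [ 0.0078  0.0032 -1.    ] F [-0.  -0.3 -0.4]
[363 245  34  30 598] [379.01003344 259.31772575]
[360.35297 257.5882 ] pump x,y -0.0322 -0.0498
[385.6471  242.41174] pump x,y 0.0294 -0.0476
[396.94122 261.2353 ] pump x,y 0.0142 -0.0928
[371.6471  276.41174] pump x,y -0.0437 -0.0931
```

View pics/i.png

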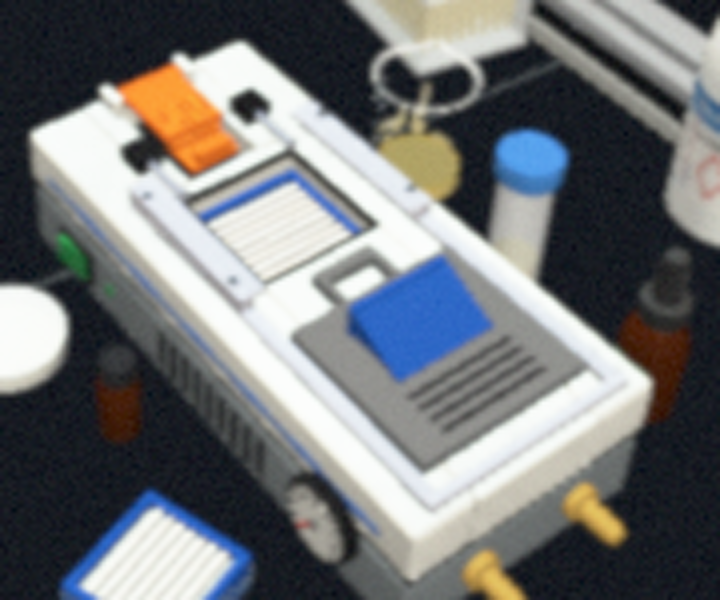

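The cover lies flat and square, slid about 113 mm. The opening is clear, the tab is up and the arm is free.

```bash
python3 -c "
from station import *
print(ticket.hand_in())"
```

```text
the job is handed in; nothing more can be done
None
```

The job is handed in at about 9.6 s on the clock: the cover was released and slid about 113 mm, the last picture shows it flat and square with the opening clear and the tab up, and the hand-in returned no verdict.

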